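Switch on the furnace interlock with its key

ROBOT

A 6-joint arm with a two-finger parallel gripper is mounted at the origin on a cart in front of the work surface, level with it; the furniture and walls round the work are solid. World frame = base frame: x ahead of the robot, y to its left, z up, the work surface at z = 0. Lengths are in mm, angles in rad, forces in N, time in s.
With the tool pointing down it reaches from about 325 to 900 mm from the base axis. Payload 3.5 kg.
Tool frame: the origin (TCP) lies between the finger pads; the fingertips stand 22 mm ahead of it and the grasp point (between the pads) lies 3 mm ahead of it; z points along the fingers, y is the direction in which the jaws open and shut (so a half turn about z gives the same grasp; the last joint's range is limited). The gripper opens to 85 mm and grips with 20 to 120 N. Pads are 22 mm wide; open, the fingers measure 114 mm over their backs; the gripper's body (76 mm by 85 mm) begins 54 mm behind the grasp point. The pads swing forward as they close: fully open they stand 13 mm farther back than shut.
Start: joints at [-1.308, 0.276, -0.026, 1.268, 0, 1.467], TCP at [223.548, -583.651, 253.313] pointing down, gripper open.
Joint ranges: [-3.12, 3.12], [-0.85, 1.88], [-1.08, 1.24], [-1.95, 2.15], [-1.57, 1.53], [-3.14, 3.14]. Speed limits (rad/s): [2.57, 2.57, 3.14, 3.14, 3.14, 3.14].

INTERFACE

Orientations are given as a unit quaternion [x, y, z, w].
In Python, from station import get_state, read_camera, camera_model, job, models gives the robot as it stands.
- The arm moves only by the tool jog_arm, never from a script. Its argument "rows" is one flat list of numbers, 7 for each row, row after row: the turn, a rotation vector about the tool's x, y, z in degrees, then the shift along the tool's x, y, z in m, then the opening, from -1 (shut) to 1 (fully open). A call has exactly 10 rows; each row shifts and turns the commanded pose from where the row before left it, along the tool's axes as they then stand; what a row does not reach is not made up. A row lasts 1/8 s, in which the tool goes at most 62.5 mm and 10.7 degrees, less where a joint would pass 70% of its speed; a pose out of reach is approached as far as the arm can. A call is refused whole if a number of a shift passes 0.0625 or a number of a turn 10.7, either way. A call with a gripper value outside its range is refused whole. The fingers move at their own pace and stop on an object; the grip force is fixed at half the most. Time passes only in rows, so rows that do not move let the fingers close, or fill a call up. It gives the time, the measured TCP pose, the force and the opening at its end, in the units of the state.
- get_state(): the state, without advancing time (a new reading comes with each control period).
- read_camera(name): name is "scene" or "top" or "wrist"; returns the picture (384x512x3 uint8, red, green, blue); there is no depth.
- camera_model(name): a dict with "camera_matrix" (3x3 intrinsics, pixels), "R" (3x3) and "t" (3): a world point X has camera coordinates R X + t. Camera axes: x right, y down, z forward; pixel columns grow to the right and rows downward; lengths in mm; the calibration is good to about 2 mm. A picture is of the moment at which its call begins: read the wrist's pose just before it. camera_model takes no time and is no camera call; for the wrist camera it gives the pose at the moment of the call.
- job.hand_in(): hands the job in, once; it reports no verdict.
Trained networks look in the newest picture that a camera, given by its name, has taken for a name from the list of things; names that differ only in an ending like _2 or _b are one class to them, and where a whole thing is asked for, a point or a joint stands for the part that bears it (a point fixed in the world has none). Each returns a list of dicts, best first, with "conf" (0 to 1); they miss things now and then, are a little off and sometimes report something else, mostly with a low value. They report only what shows in the picture. A call takes as long as a camera call.
- models.look_for(target, camera): "xyz" ([x, y, z] in mm, in the coordinates of the camera as it stood for that picture, good to about 4 mm: the middle of the surface that is visible of it).
- models.pinpoint(target, camera): "xyz" ([x, y, z] in mm, in the coordinates of the camera as it stood for that picture, good to about 4 mm: a listed point, or the origin of a listed thing).
The state is a dict: "clock": time; "qpos": joint angles; "qvel": joint speeds; "joint_efforts": joint torques, N m; "position": TCP position; "ee_rot": TCP orientation; "wrist_force": force on the tool from outside, world axes, zero at the start; "torque": the same for the moment, N m; "finger_gap": finger opening in mm.
Only numpy, scipy, OpenCV 4.12 (cv2) and the standard library are available. Lean on these libraries where they do the work, as an engineer would, in place of code of your own. Each camera call takes 0.05 s, during which the arm holds its last target. There are 200 camera calls.

TASK

Take the red-handled key out of its rest, push it fully home into the slot of the key switch on the sloping console, and then turn it clockwise to the stop at the green mark. Leave the key in the switch, fully in and turned, and let go of it. Do not disturb the timer or the two vials that stand around the work.

Things in the scene. Friction and masses are not known exactly. Their poses are not given: they have to be found in the camera images.
- key_grip (a point): centre of the flat red grip of the loose key (45 g): 28 mm wide (along x), 8 mm thick (along y), 36 mm tall (along z); take it across the 8 mm. z runs from blade to grip, up while the key stands in its rest. Below the grip come a round neck 10 mm across and, 36 mm below this centre, the underside of the round shoulder (key_seat). The key is the same after half a turn about z
- key_seat (a point): centre of the underside of the key's round steel shoulder (20 mm across, 4 mm thick), 36 mm below the grip's centre; same axes as key_grip. From here the blade runs 22.5 mm down -z: 12 mm wide (x), 5 mm thick (y), its last 2.5 mm narrower (10 x 3.4 mm)
- rest_mouth (a point): centre of the top of the fixed key rest, an aluminium block 50 x 50 x 30 mm on a black foot 62 x 62 x 4 mm: mouth of its pocket, 14.5 mm (x) by 7.5 mm (y), 25 mm deep. At the start the key stands upright in it, shoulder on the block, its axes along these
- lock_mouth (a point): mouth of the key slot, at the centre of the switch's turning brass cylinder face, 64 mm above the desk. z points out of the sloping panel, 35 degrees from vertical; x lies along the slot: 14 mm (x) by 7 mm (y), 25 mm deep, 1.5 mm bevel. Axes turn with the cylinder. A fixed round bezel, 27 mm bore, stands 2.7 mm proud of the face. Key home: shoulder on the face
- lock (a joint): angle of the cylinder: 0 with the slot pointing straight up the slope to the white mark (off), 1.3 rad at the stop by the green mark (on); grows clockwise seen from outside. Starts between 0 and 0.2. Needs 0.05 N m; stays where it is left. The blade has 1 mm play each side, so the key turns about 0.17 rad before the cylinder follows
- console: fixed grey console, 120 mm wide (y), 110 mm deep (x), front edge 26 mm and back edge 103 mm high; origin at the centre of its underside, x points to its high back, z up. The sloping panel rises at 35 degrees and faces the front; lamps 8 mm high stand near its top edge, 50 mm up the slope from the switch
- timer_mid (a point): centre of the white timer, 77 x 78 x 22 mm, loose, to be left alone
- vial_5_mid (a point): centre of the small white vial with green cap, 21 mm across, 48 mm tall, loose, to be left alone
- vial_6_mid (a point): centre of the small white vial with black cap, 21 mm across, 48 mm tall, loose, to be left alone

How it is judged:
By the outcome, as a careful person would: the job done as asked, in the order asked, and still so for the second after the job is handed in, with the robot touching nothing.
It also fails if it takes over 51 s, if anything falls off the work surface, if the arm or the gripper's body presses on something with over 40 N, if the wrist force passes 120 N, or if a joint passes its speed limit or range.

## Working session

There is one attempt and no reset: what is moved stays moved. The work goes in short steps, Python scripts to look and compute and a tool call to move; the robot and the scene stay as the last step left them, time stands still between calls to the robot, and variables do not carry over. Pictures are saved under pics/ and viewed, about 8 in all and at most 12, crops included, and the job is handed in when it is done.

Besides the shell and the picture viewer there is one more tool, called by a JSON object that holds its "fn" and its "kwargs". jog_arm: Moves the arm, as the interface text tells. Its arguments: {"type":"object","properties":{"rows":{"type":"array"}},"required":["rows"]}

```bash
mkdir -p pics; ls
cat > h.py <<'E'
import numpy as np, cv2
from station import get_state, read_camera, camera_model, job, models
from scipy.spatial.transform import Rotation as Ro
def snap(cam,fn=None,crop=None,scale=1):
    m=camera_model(cam); im=read_camera(cam)[:,:,::-1].copy()
    if fn:
        c=im if crop is None else im[crop[1]:crop[3],crop[0]:crop[2]]
        cv2.imwrite('pics/'+fn,cv2.resize(c,None,fx=scale,fy=scale,interpolation=cv2.INTER_CUBIC))
    return im,m
def world(p,m): return np.array(m['R']).T@(np.array(p)-np.array(m['t']).ravel())
def proj(X,m):
    c=np.array(m['R'])@np.array(X,float)+np.array(m['t']).ravel(); u=np.array(m['camera_matrix'])@c; return u[:2]/u[2]
def find(n,cam,m,f='pinpoint'):
    for d in getattr(models,f)(n,cam)[:2]:
        X=world(d['xyz'],m); print(cam,f,n,round(d['conf'],2),X.round(1),proj(X,m).round(0),{k:v for k,v in d.items() if k not in('xyz','conf')})
E
python3 - <<'E'
from h import *
np.set_printoptions(suppress=True)
a,ma=snap('scene','s0.png'); b,mb=snap('top','t0.png')
cv2.imwrite('pics/st.png',cv2.resize(np.hstack([a,b]),(800,300)))
for c,m in(('scene',ma),('top',mb)):
    for n in['key_grip','rest_mouth','lock_mouth','console','timer_mid','vial_5_mid','vial_6_mid']: find(n,c,m)
s=get_state();print(s['clock'],s['ee_rot'],s['position'],s['finger_gap'])
E
```

```text
pics
scene pinpoint key_grip 0.57 [ 474.4 -297.    63.9] [304. 182.] {}
scene pinpoint key_grip 0.25 [ 650.6 -338.     9.9] [244. 172.] {}
scene pinpoint rest_mouth 0.59 [ 471.8 -300.8   29.7] [304. 192.] {}
scene pinpoint lock_mouth 0.4 [ 651.9 -154.4   63.6] [208. 197.] {}
scene pinpoint console 0.82 [ 652.1 -152.2    4.9] [209. 217.] {}
scene pinpoint timer_mid 0.79 [ 651.4 -335.6    9.1] [243. 172.] {}
scene pinpoint vial_5_mid 0.61 [437.6 -64.1  20.3] [281. 271.] {}
scene pinpoint vial_5_mid 0.36 [ 471.7 -300.1   32.5] [304. 192.] {}
top pinpoint key_grip 0.53 [ 473.  -306.5   67.2] [302. 220.] {}
top pinpoint rest_mouth 0.83 [ 468.1 -299.6   31.8] [297. 223.] {}
top pinpoint rest_mouth 0.31 [ 654.  -154.4   62.3] [238. 141.] {}
top pinpoint lock_mouth 0.59 [ 655.1 -154.    63.3] [238. 141.] {}
top pinpoint console 0.91 [ 649.8 -150.    -1.2] [237. 149.] {}
top pinpoint timer_mid 0.68 [ 654.3 -335.7   12.1] [312. 148.] {}
top pinpoint vial_5_mid 0.51 [442.5 -62.6  25.1] [197. 231.] {}
top pinpoint vial_6_mid 0.43 [ 442.6 -189.4   23. ] [250. 233.] {}
0.8 [0.98332224 0.18187183 0.00001294 0.00004594] [ 223.55576619 -583.67906535  253.36377942] 85.73706261407268
```

View pics/st.png

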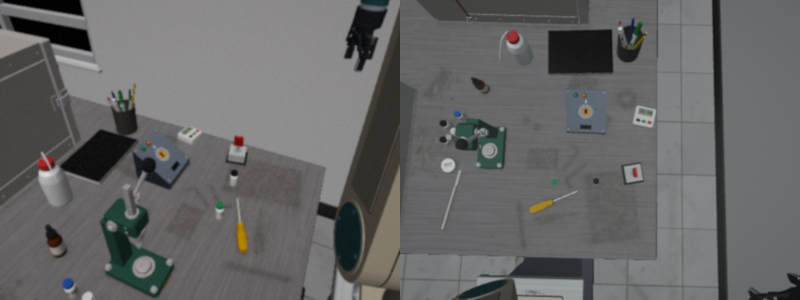

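The scene view (halved) shows the console at (162,158), the rest with the red key at (237,150), the timer at (190,134), the vials at (234,178) and (220,210), and a screwdriver at (240,230). The network positions agree with this to within about 1 cm. Next I move the wrist camera over the rest.

```bash
cat >> h.py <<'E'
def rows(Rt,pt,n,prev=None):
    "even rows from prev (default: measured) pose to target pose; prints one row (same each) if straight"
    s=get_state(); R0,p0=(Ro.from_quat(s['ee_rot']),np.array(s['position'])) if prev is None else prev
    d=(R0.inv()*Rt).as_rotvec()
    out=[]
    R=R0
    for i in range(n):
        out.append(np.r_[np.degrees(d/n),R.inv().apply((np.array(pt)-p0)/n)/1000]); R=R*Ro.from_rotvec(d/n)
    print(np.array(out).round(4).tolist()); return Rt,np.array(pt,float)
E
python3 - <<'E'
from h import *
np.set_printoptions(suppress=True,precision=4)
m=camera_model('wrist');s=get_state();R=Ro.from_quat(s['ee_rot']).as_matrix()
C=-np.array(m['R']).T@np.array(m['t']).ravel()
print('cam in tool',R.T@(C-s['position']));print('cam axes in tool cols\n',R.T@np.array(m['R']).T);print(m['camera_matrix'])
print(R.T@(np.array([471,-302,253])-s['position']))
E
```

```text
cam in tool [  66.1301   -0.3854 -121.0751]
cam axes in tool cols
 [[-0.0003 -0.9661 -0.258 ]
 [ 1.     -0.     -0.0009]
 [ 0.0008 -0.258   0.9661]]
[[275.2078   0.     253.5327]
 [  0.     275.2078 185.4923]
 [  0.       0.       1.    ]]
[ 331.8248 -174.5395    0.3501]
```

{"fn": "jog_arm", "kwargs": {"rows": [0,0,0,0.036,-0.019,0.006,1,0,0,0,0.036,-0.019,0.006,1,0,0,0,0.036,-0.019,0.006,1,0,0,0,0.036,-0.019,0.006,1,0,0,0,0.036,-0.019,0.006,1,0,0,0,0.036,-0.019,0.006,1,0,0,0,0.036,-0.019,0.006,1,0,0,0,0.036,-0.019,0.006,1,0,0,0,0.036,-0.019,0.006,1,0,0,0,0,0,0,1]}}

```text
clock: 2.05
position: [465.9, -306.0, 198.8]
ee_rot: [0.983, 0.184, -0.0, -0.0]
wrist_force: [-0.5, -0.5, 1.4]
finger_gap: 85.4
```

Run:
```python
from h import *
np.set_printoptions(suppress=True,precision=4)
im,m=snap('wrist','w1.png',scale=1.5)
s=get_state();print(s['clock'],s['position'],s['ee_rot'])
for n in['key_grip','key_seat','rest_mouth']: find(n,'wrist',m)
hsv=cv2.cvtColor(im,cv2.COLOR_BGR2HSV); mask=(((hsv[...,0]<8)|(hsv[...,0]>172))&(hsv[...,1]>120)&(hsv[...,2]>60)).astype(np.uint8)
n,l,st,c=cv2.connectedComponentsWithStats(mask)
for i in range(1,n):
    if st[i,4]>40: print(st[i],c[i],cv2.minAreaRect(np.argwhere(l==i)[:,::-1].astype(np.float32)))
```

```text
2.1 [ 465.3309 -307.2163  199.1467] [ 0.9831  0.1831 -0.0003 -0.    ]
wrist pinpoint key_grip 0.69 [ 469.7 -296.3   69.1] [246. 177.] {}
wrist pinpoint key_seat 0.65 [ 471.7 -302.3   27.7] [253. 169.] {}
wrist pinpoint rest_mouth 0.7 [ 471.5 -296.2   34.8] [248. 168.] {}
wrist pinpoint rest_mouth 0.39 [ 471.5 -298.2   69.7] [249. 176.] {}
[351  29  12  12 100] [356.38  34.64] ((356.3800048828125, 34.65999984741211), (11.400001525878906, 9.0), 36.869895935058594)
[245 161  12  34 259] [251.1081 177.7413] ((251.32432556152344, 177.55404663085938), (8.055550575256348, 33.86619186401367), 9.462322235107422)
```

View pics/w1.png

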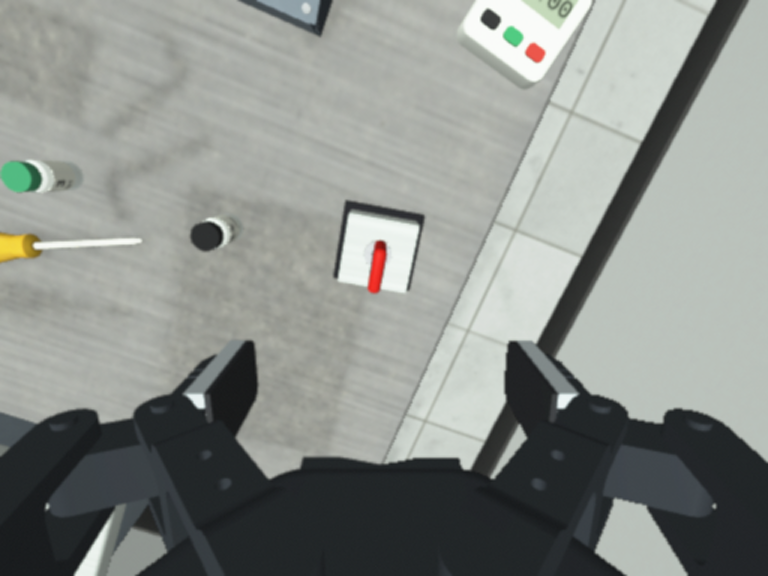

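The picture (×1.5) shows the key grip at (377,267) and the rest block around it. The black-cap vial is at (210,233), the green-cap vial at (25,177) and the timer at (525,35). The grip is about 9.5° off tool x. I reverse the tool by half a turn now, so the last joint has room for the clockwise turn later.

{"fn": "jog_arm", "kwargs": {"rows": [0,0,-10.65,0,0,0,1,0,0,-10.65,0,0,0,1,0,0,-10.65,0,0,0,1,0,0,-10.65,0,0,0,1,0,0,-10.65,0,0,0,1,0,0,-10.65,0,0,0,1,0,0,-10.65,0,0,0,1,0,0,-10.65,0,0,0,1,0,0,-10.65,0,0,0,1,0,0,-10.65,0,0,0,1]}}

```text
clock: 3.5
position: [464.3, -309.4, 199.6]
ee_rot: [0.441, 0.898, -0.0, 0.0]
wrist_force: [-0.1, -0.1, 0.9]
finger_gap: 85.6
```

{"fn": "jog_arm", "kwargs": {"rows": [0,0,-10.65,0,0,0,1,0,0,-10.65,0,0,0,1,0,0,-10.65,0,0,0,1,0,0,-10.65,0,0,0,1,0,0,-10.65,0,0,0,1,0,0,-10.65,0,0,0,1,0,0,0,-0.0022,0.0023,0.01,1,0,0,0,-0.0022,0.0023,0.01,1,0,0,0,-0.0022,0.0023,0.01,1,0,0,0,0,0,0,1]}}

```text
clock: 4.75
position: [469.2, -299.1, 167.7]
ee_rot: [-0.099, 0.995, 0.001, -0.001]
wrist_force: [-0.3, 0.3, -0.7]
finger_gap: 85.2
```

Run:
```python
from h import *
np.set_printoptions(suppress=True,precision=4)
im,m=snap('wrist','w2.png',scale=1.5)
s=get_state();print(s['clock'],s['position'],s['ee_rot'],s['qpos'])
for n in['key_grip','rest_mouth']: find(n,'wrist',m)
hsv=cv2.cvtColor(im,cv2.COLOR_BGR2HSV); mask=(((hsv[...,0]<8)|(hsv[...,0]>172))&(hsv[...,1]>120)&(hsv[...,2]>60)).astype(np.uint8)
n,l,st,c=cv2.connectedComponentsWithStats(mask)
for i in range(1,n):
    if st[i,4]>40: print(st[i],c[i],cv2.minAreaRect(np.argwhere(l==i)[:,::-1].astype(np.float32)))
```

```text
4.8 [ 469.6882 -299.4607  168.4684] [-0.0988  0.9951  0.0006 -0.0006] [-0.6836  0.2176 -0.2889  1.066  -0.     -0.8816]
wrist pinpoint key_grip 0.75 [ 473.  -298.    68.3] [253. 196.] {}
[246 175   9  41 345] [250.0261 195.458 ] ((250.0, 195.0), (40.0, 8.0), 90.0)
[177 304  10   7  54] [181.5741 306.9074] ((181.54998779296875, 306.8499755859375), (9.17060375213623, 5.692099571228027), 18.43494987487793)
```

View pics/w2.png

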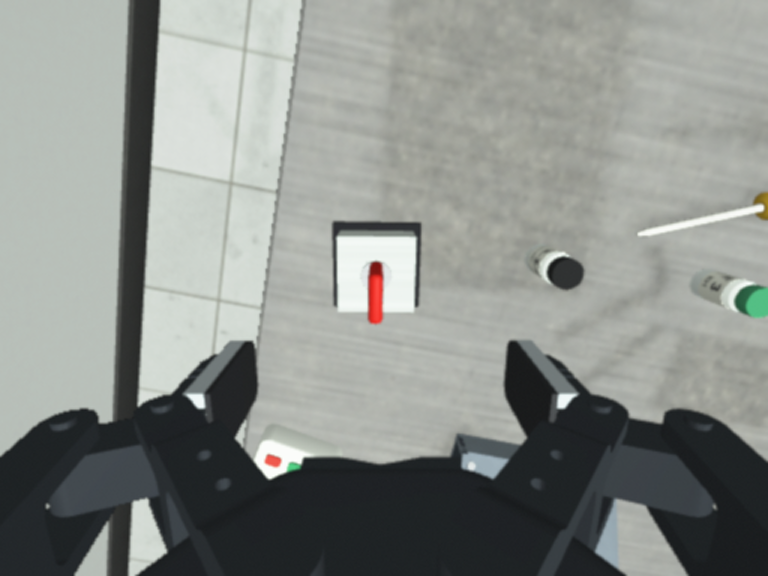

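The picture (×1.5) shows the grip at (376,293), now parallel to tool x to within 1°. The block top runs from (337,232) to (417,311). The path down is clear of the vial at (565,270).

```bash
cat >> h.py <<'E'
def ray(px,m,z):
    K=np.array(m['camera_matrix']);R=np.array(m['R']);C=-R.T@np.array(m['t']).ravel()
    d=R.T@np.linalg.inv(K)@np.r_[px,1]; return C+d*(z-C[2])/d[2]
E
python3 - <<'E'
from h import *
np.set_printoptions(suppress=True,precision=2)
m=camera_model('wrist');s=get_state();R=Ro.from_quat(s['ee_rot'])
im=cv2.imread('pics/w2.png')
g=cv2.cvtColor(im,cv2.COLOR_BGR2GRAY)
for z in(30,34):
    P=[ray(np.array(p)/1.5,m,z) for p in((338,236),(416,236),(415,311),(338,311))]
    print(z,np.mean(P,0),np.linalg.norm(P[0]-P[1]),np.linalg.norm(P[1]-P[2]))
    print('mid',R.inv().apply(np.mean(P,0)-s['position']))
print('grip top?',[ray(np.array(p)/1.5,m,z)[:2] for p,z in(((376,320),88),((376,264),88),((376,266),88),)])
print('key in tool',R.inv().apply([470,-302.6,70]-s['position']), R.as_euler('xyz',degrees=True))
for X in([471,-302.6,88],[471,-302.6,52]):print(proj(X,m)*1.5)
E
```

```text
30 [ 473.27 -301.1    30.  ] 49.59605628628436 50.45001816506364
mid [ -2.76  -1.6  139.41]
34 [ 472.25 -301.27   34.  ] 48.834483131249925 49.675331982683815
mid [ -1.73  -1.57 135.41]
grip top? [array([ 482.68, -299.18]), array([ 453.26, -304.99]), array([ 454.28, -304.79])]
key in tool [ 0.73 -2.44 99.41] [-179.99    0.   -168.65]
[373.88 297.85]
[374.74 279.52]
```

{"fn": "jog_arm", "kwargs": {"rows": [0,0,0,0,-0.0011,0.016,0.5,0,0,0,0,-0.0011,0.016,0.3,0,0,0,0,0,0.016,0.1,0,0,0,0,0,0.016,0,0,0,0,0,0,0.016,0,0,0,0,0,0,0.016,0,0,0,0,0,0,0,-0.3,0,0,0,0,0,0,-0.6,0,0,0,0,0,0,-1,0,0,0,0,0,0,-1]}}

```text
clock: 6.15
position: [470.9, -302.5, 74.0]
ee_rot: [-0.099, 0.995, -0.001, 0.0]
wrist_force: [0.4, -0.4, 0.3]
finger_gap: 7.2
```

Run:
```python
from h import *
np.set_printoptions(suppress=True,precision=2)
im,m=snap('wrist','w3.png',crop=(150,150,350,384),scale=2.5)
s=get_state();print(s['clock'],s['position'],s['wrist_force'],s['torque'],s['finger_gap'])
```

```text
6.2 [ 470.9  -302.48   73.95] [ 1.2  -0.49  0.6 ] [ 0.02 -0.04  0.04] 7.157230311057094
```

View pics/w3.png

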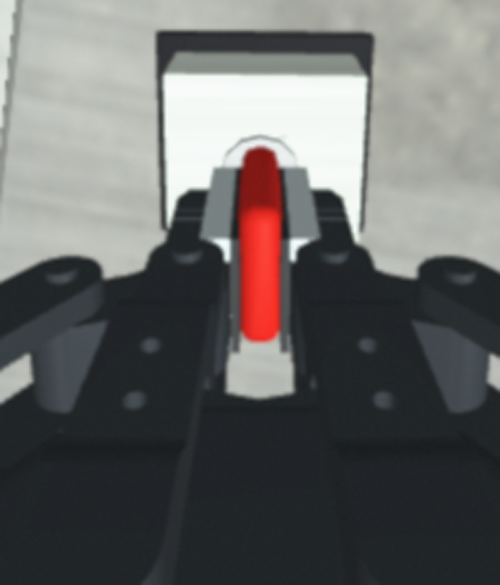

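The crop shows the red grip held between the pads, with its top face at crop rows 205–340 and its lower edge at row 147. The gap of 7.2 mm fits the 8 mm grip. Next I work out how the key sits in the tool.

Run:
```python
from h import *
from scipy.optimize import least_squares
np.set_printoptions(suppress=True,precision=2)
def row(x,z):
    x=x-66.13;z=z+121.08
    return 185.49+275.2*(-.9661*x-.258*z)/(-.258*x+.9661*z)
ob=np.array([207,340,148])/2.5+150
f=lambda p:[row(p[0]+14,p[1]-18)-ob[0],row(p[0]-14,p[1]-18)-ob[1],row(p[0]+14,p[1]+18)-ob[2]]
r=least_squares(f,[0,3]);print('key centre in tool x,z',r.x,r.fun)
# block: z tool of top from width 50 (cols 163..368 at row 72)
m=camera_model('wrist');s=get_state()
for z in(30,34):
    P=[ray(np.array(p)/2.5+150,m,z) for p in((163,72),(367,72))];Q=Ro.from_quat(s['ee_rot']).inv().apply(np.array(P)-s['position']);print(z,Q, np.linalg.norm(P[0]-P[1]))
```

```text
key centre in tool x,z [-3.59 16.74] [ 1.15 -0.4  -0.97]
30 [[ 24.51 -23.02  43.95]
 [ 24.5   27.31  43.9 ]] 50.32750911695058
34 [[ 25.47 -22.45  39.95]
 [ 25.46  26.65  39.9 ]] 49.107377052097746
```

{"fn": "jog_arm", "kwargs": {"rows": [0,0,0,0,0,-0.006,-1,0,0,0,0,0,-0.012,-1,0,0,0,0,0,-0.016,-1,0,0,0,0,0,-0.02,-1,0,0,0,0,0,-0.02,-1,0,0,0,0,0,-0.02,-1,0,0,0,0,0,-0.016,-1,0,0,0,0,0,-0.01,-1,0,0,0,0,0,0,-1,0,0,0,0,0,0,-1]}}

```text
clock: 7.45
position: [470.0, -301.8, 192.6]
ee_rot: [-0.099, 0.995, 0.0, -0.001]
wrist_force: [-0.4, 0.2, -1.1]
finger_gap: 7.1
```

Run:
```python
from h import *
np.set_printoptions(suppress=True,precision=2)
im,m=snap('wrist','w4.png',crop=(200,150,310,300),scale=4)
s=get_state();print(s['clock'],s['position'],s['wrist_force'],s['torque'],s['finger_gap'])
R=Ro.from_quat(s['ee_rot'])
for n in('key_grip','key_seat'):
    for d in models.pinpoint(n,'wrist')[:1]: print(n,d['conf'],R.inv().apply(world(d['xyz'],m)-s['position']))
```

```text
7.5 [ 469.96 -301.77  192.38] [ 1.17 -0.44 -0.61] [ 0.02 -0.04 -0.03] 6.974729134980824
key_grip 0.55 [-1.25  1.94  4.61]
key_seat 0.9 [-2.55 -2.14 43.4 ]
```

View pics/w4.png

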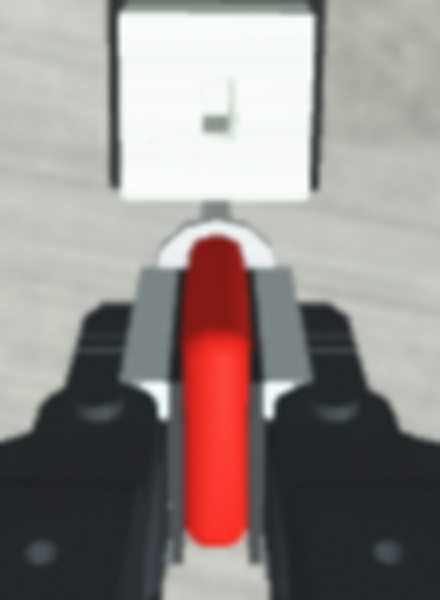

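The crop shows the key lifted and straight. The grip top edge is at rows 332–545, the shoulder arc at row 220, and the blade tip just beyond it at (216,203). The empty pocket is at (217,108).

Run:
```python
from h import *
from scipy.optimize import least_squares
np.set_printoptions(suppress=True,precision=2)
def row(x,z,o=0):
    x=x-66.13;z=z+121.08
    return 185.49+275.2*(-.9661*x-.258*z)/(-.258*x+.9661*z)
def far(a,k,r): # silhouettes with corner rounding r in xz
    t=np.linspace(0,np.pi/2,40)
    T=max(row(a-14+r-r*np.cos(u),k-18+r-r*np.sin(u)) for u in t)
    B=min(row(a+14-r+r*np.cos(u),k+18-r+r*np.sin(u)) for u in t)
    return T,B
f=lambda p:[far(*p)[0]-286.3,far(*p)[1]-208.5,row(p[0]+10,p[1]+32)-205,row(p[0]+5,p[1]+58.5)-200.5]
for r0 in (1,4,8):
    r=least_squares(f,[0,5,r0],bounds=([-9,-9,0],[9,30,13]));print(r.x,r.fun)
for k in(3,6,9,17):
    r=least_squares(lambda p:f([p[0],k,p[1]]),[0,4],bounds=([-9,0],[9,13]));print(k,r.x,r.fun)
```

```text
[-0.02  8.97  3.12] [-0.02 -0.04  0.51 -0.5 ]
[-0.02  8.97  3.12] [-0.02 -0.04  0.51 -0.5 ]
[-0.02  8.97  3.12] [-0.02 -0.04  0.51 -0.5 ]
3 [2.52 6.04] [ 0.44  0.78 -0.25 -1.34]
6 [1.24 4.58] [ 0.2   0.36  0.14 -0.91]
9 [-0.04  3.11] [-0.02 -0.04  0.51 -0.5 ]
17 [-3.5  0. ] [-1.18 -0.56  1.51  0.6 ]
```

```bash
cat >> h.py <<'E'
def lockR(psi,th=0):
    "tool orientation with key entering the slot; psi console yaw deg, th cylinder angle deg"
    c,s=np.cos(np.radians(35)),np.sin(np.radians(35)); P=Ro.from_euler('z',psi,degrees=True)
    z=P.apply([s,0,-c]);x=P.apply([-c,0,-s])
    return Ro.from_matrix(np.c_[x,np.cross(z,x),z])*Ro.from_euler('z',th,degrees=True)
E
python3 - <<'E'
from h import *
Rt=lockR(0);p=np.array([653,-154,63.5])-140*Rt.as_matrix()[:,2];print(p)
rows(Rt,p,9)
E
```

```text
[ 572.69929891 -154.          178.1812862 ]
[[0.3932, -3.884, 1.2201, -0.0144, 0.0138, 0.0016], [0.3932, -3.884, 1.2201, -0.014, 0.0142, 0.0024], [0.3932, -3.884, 1.2201, -0.0135, 0.0145, 0.0033], [0.3932, -3.884, 1.2201, -0.0129, 0.0148, 0.0041], [0.3932, -3.884, 1.2201, -0.0123, 0.0151, 0.0048], [0.3932, -3.884, 1.2201, -0.0116, 0.0154, 0.0055], [0.3932, -3.884, 1.2201, -0.0109, 0.0157, 0.0062], [0.3932, -3.884, 1.2201, -0.0101, 0.0159, 0.0068], [0.3932, -3.884, 1.2201, -0.0093, 0.0162, 0.0073]]
```

{"fn": "jog_arm", "kwargs": {"rows": [0.39,-3.88,1.22,-0.0144,0.0138,0.0016,-1,0.39,-3.88,1.22,-0.014,0.0142,0.0024,-1,0.39,-3.88,1.22,-0.0135,0.0145,0.0033,-1,0.39,-3.88,1.22,-0.0129,0.0148,0.0041,-1,0.39,-3.88,1.22,-0.0123,0.0151,0.0048,-1,0.39,-3.88,1.22,-0.0116,0.0154,0.0055,-1,0.39,-3.88,1.22,-0.0109,0.0157,0.0062,-1,0.39,-3.88,1.22,-0.0101,0.0159,0.0068,-1,0.39,-3.88,1.22,-0.0093,0.0162,0.0073,-1,0,0,0,0,0,0,-1]}}

```text
clock: 8.85
position: [571.0, -152.5, 176.7]
ee_rot: [-0.001, 0.954, 0.001, 0.299]
wrist_force: [-0.5, -0.8, -1.5]
finger_gap: 6.9
```

Run:
```python
from h import *
np.set_printoptions(suppress=True,precision=4)
im,m=snap('wrist','w5.png',crop=(130,90,380,290),scale=3)
s=get_state();print(s['clock'],s['position'],s['ee_rot'],lockR(0).as_quat(),s['qpos'])
R=Ro.from_quat(s['ee_rot'])
for n in('lock_mouth','console'):
    for d in models.pinpoint(n,'wrist')[:2]: X=world(d['xyz'],m);print(n,d['conf'],X,proj(X,m),R.inv().apply(X-s['position']))
```

```text
8.9 [ 571.863  -153.6068  177.8341] [-0.0005  0.9541  0.0001  0.2994] [0.     0.9537 0.     0.3007] [-0.4977 -0.012  -0.6791  0.3548  0.2767 -0.4205]
lock_mouth 0.93 [ 650.4607 -153.7574   62.4023] [251.1682 180.4549] [  1.4567  -0.2142 139.6422]
lock_mouth 0.19 [ 652.3706 -146.9403    2.7595] [257.4681 141.4877] [ 33.9629   6.612  189.6834]
console 0.68 [ 650.6564 -147.2367   -0.506 ] [257.1903 138.3903] [ 37.236    6.3181 191.3837]
```

View pics/w5.png

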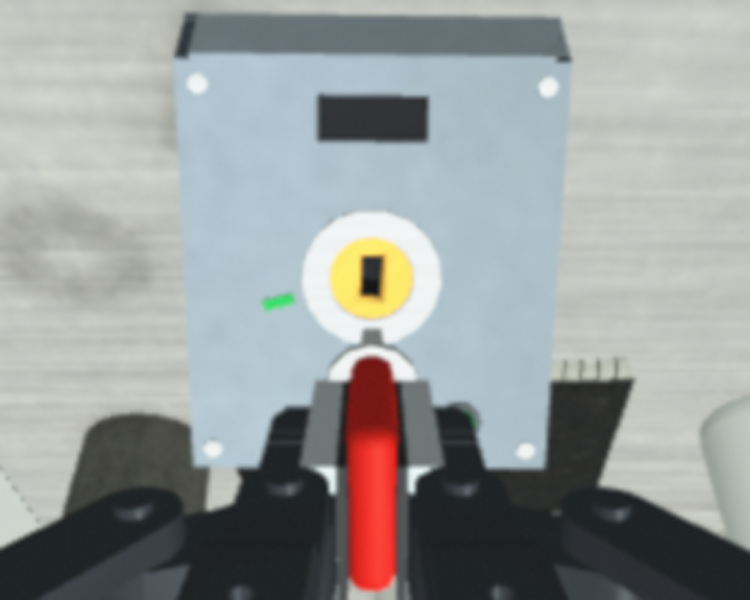

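The crop shows the panel square to the tool, the brass face at (372,278), the slot slightly turned, the green mark at (278,301) and the blade tip at (371,335). Next I measure the slot centre and angle from the pixels.

Run:
```python
from h import *
np.set_printoptions(suppress=True,precision=3)
im,m=snap('wrist'); s=get_state();print(s['position'])
hsv=cv2.cvtColor(im,cv2.COLOR_BGR2HSV)
br=((hsv[...,0]>15)&(hsv[...,0]<35)&(hsv[...,1]>90)&(hsv[...,2]>120)).astype(np.uint8)
br[:165]=0;br[200:]=0;br[:,:235]=0;br[:,275:]=0
cs,_=cv2.findContours(br,cv2.RETR_EXTERNAL,cv2.CHAIN_APPROX_NONE);c=max(cs,key=cv2.contourArea)
el=cv2.fitEllipse(c);print('brass',el)
y0,x0=int(el[0][1]),int(el[0][0])
g=cv2.cvtColor(im,cv2.COLOR_BGR2GRAY).astype(float)[y0-9:y0+11,x0-7:x0+9]
w=np.clip(140-g,0,None);yy,xx=np.mgrid[y0-9:y0+11,x0-7:x0+9]
cx,cy=(w*xx).sum()/w.sum(),(w*yy).sum()/w.sum()
mxx,myy,mxy=[(w*a*b).sum()/w.sum() for a,b in((xx-cx,xx-cx),(yy-cy,yy-cy),(xx-cx,yy-cy))]
print('slot',cx,cy,'tilt from vertical deg (cw +, image)',np.degrees(.5*np.arctan2(2*mxy,myy-mxx)), mxx**.5,myy**.5)
R=Ro.from_quat(s['ee_rot'])
# plane of the brass face via nominal lock height 64
for nm,p in(('brass',el[0]),('slot',(cx,cy))):
    X=ray(p,m,64);print(nm,X,'in tool',R.inv().apply(X-s['position']))
# yaw error from the panel edges
for a,b in(((176,57),(570,60)),((195,467),(547,468))):
    pass
A=[ray(np.array(p)/3+[130,90],m,26) for p in((176,57),(570,60))];print('front edge',A,np.degrees(np.arctan2(*(A[0]-A[1])[:2])))
```

```text
[ 573.576 -155.239  179.737]
brass ((256.2378845214844, 177.9822998046875), (25.742673873901367, 26.19087791442871), 84.20182037353516)
slot 256.43852106620807 177.64789337919174 tilt from vertical deg (cw +, image) -4.188555007832436 1.6993973919476766 3.6426400987712984
brass [ 651.198 -151.72    64.   ] in tool [  2.91    3.726 139.321]
slot [ 650.71  -151.529   64.   ] in tool [  3.31    3.917 139.04 ]
front edge [array([ 599.06 , -213.645,   26.   ]), array([600.126, -93.407,  26.   ])] -179.49221578831592
```

```bash
cat >> h.py <<'E'
def brass(im,y=(150,205),x=(225,285)):
    hsv=cv2.cvtColor(im,cv2.COLOR_BGR2HSV)
    br=((hsv[...,0]>15)&(hsv[...,0]<35)&(hsv[...,1]>90)&(hsv[...,2]>120)).astype(np.uint8)
    k=np.zeros_like(br);k[y[0]:y[1],x[0]:x[1]]=1;br*=k
    c=max(cv2.findContours(br,cv2.RETR_EXTERNAL,cv2.CHAIN_APPROX_NONE)[0],key=cv2.contourArea)
    return cv2.fitEllipse(c)
E
python3 - <<'E'
from h import *
np.set_printoptions(suppress=True,precision=3)
e=brass(cv2.resize(cv2.imread('pics/w5.png'),(250,200),interpolation=cv2.INTER_AREA),(60,115),(95,155));print('w5',np.array(e[0])+[130,90])
for i in range(4):
    im,m=snap('wrist');s=get_state();e=brass(im);X=ray(e[0],m,64)
    print(s['clock'],s['position'],np.abs(s['qvel']).max(),np.array(e[0]),X,Ro.from_quat(s['ee_rot']).inv().apply(X-s['position']))
E
```

```text
w5 [253.256 182.327]
9.1 [ 573.695 -155.334  179.894] 0.002951416790809259 [256.777 177.508] [ 651.359 -151.52    64.   ] [  3.02    4.037 139.471]
9.15 [ 573.702 -155.285  179.88 ] 0.0038742829419247476 [256.855 177.325] [ 651.407 -151.548   64.   ] [  2.995   3.95  139.484]
9.2 [ 573.587 -155.205  179.758] 0.006969313893899261 [256.842 177.313] [ 651.362 -151.522   64.   ] [  2.855   3.884 139.424]
9.25 [ 573.474 -155.046  179.664] 0.004127854840714625 [256.712 177.455] [ 651.356 -151.526   64.   ] [  2.705   3.694 139.41 ]
```

The arm was still swaying by about 2 mm, but the measured world position of the lock is stable. The slot is turned about 4° clockwise. I go to a pre-insert pose and let it settle.

Run:
```python
from h import *
np.set_printoptions(suppress=True,precision=4)
s=get_state();print(s['position'])
Rt=lockR(0,4);L=np.array([651.4,-151.5,64]);p=L-Rt.apply([0.3,0,78]);print(p)
rows(Rt,p,5,(lockR(0),np.array([572.7,-154,178.2])))
```

```text
[ 573.4736 -155.0455  179.6639]
[ 606.9062 -151.5209  128.0655]
[[0.0, -0.0, 0.8, 0.0001, 0.0005, 0.0121], [0.0, -0.0, 0.8, 0.0002, 0.0005, 0.0121], [0.0, -0.0, 0.8, 0.0002, 0.0005, 0.0121], [0.0, -0.0, 0.8, 0.0002, 0.0005, 0.0121], [0.0, -0.0, 0.8, 0.0002, 0.0005, 0.0121]]
```

{"fn": "jog_arm", "kwargs": {"rows": [0,0,1.4,0.0002,0.0008,0.012,-1,0,0,1.3,0.0002,0.0008,0.012,-1,0,0,1.3,0.0002,0.0008,0.012,-1,0,0,0,0,0,0.006,-1,0,0,0,0,0,0,-1,0,0,0,0,0,0,-1,0,0,0,0,0,0,-1,0,0,0,0,0,0,-1,0,0,0,0,0,0,-1,0,0,0,0,0,0,-1]}}

```text
clock: 10.5
position: [596.7, -152.0, 144.6]
ee_rot: [0.033, 0.953, 0.01, 0.301]
wrist_force: [-0.1, -0.0, -0.8]
finger_gap: 7.0
```

Run:
```python
from h import *
np.set_printoptions(suppress=True,precision=3)
R=lockR(0,4);print('cmd',np.array([572.7,-154,178.2])+R.apply([.6,2.4,42]))
for i in range(3):
    im,m=snap('wrist','w6.png',crop=(200,140,310,260),scale=5);s=get_state();e=brass(im,(150,204));X=ray(e[0],m,64)
    print(s['clock'],s['position'],s['ee_rot'],np.array(e[0]),e[1],X,Ro.from_quat(s['ee_rot']).inv().apply(X-s['position']))
```

```text
cmd [ 596.437 -151.564  143.548]
10.55 [ 596.712 -151.929  144.499] [0.033 0.953 0.01  0.301] [252.69 189.84] (27.454010009765625, 32.44553756713867) [ 650.022 -151.698   64.   ] [ 2.592  0.104 96.517]
10.6 [ 596.719 -151.911  144.463] [0.033 0.953 0.01  0.301] [252.681 189.861] (27.395034790039062, 32.46290969848633) [ 649.978 -151.689   64.   ] [ 2.607  0.093 96.458]
10.65 [ 596.727 -151.915  144.452] [0.033 0.953 0.01  0.301] [252.681 189.887] (27.35395622253418, 32.429046630859375) [ 649.958 -151.677   64.   ] [ 2.625  0.104 96.432]
```

View pics/w6.png

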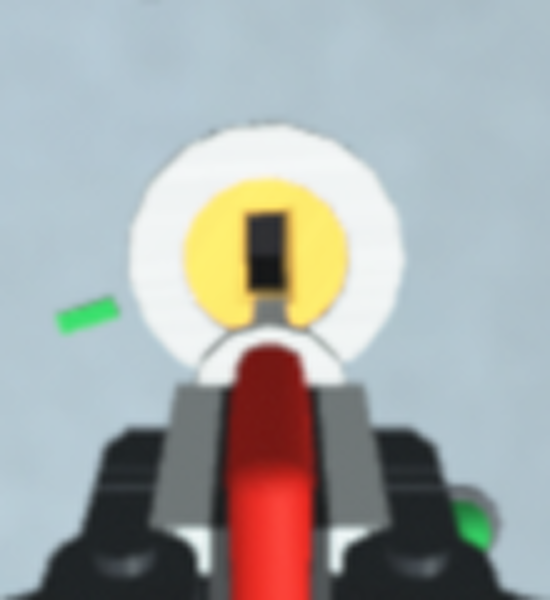

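The crop shows the slot centre at (267,252), aligned with the blade tip at (270,298), so the key has to move about 0.4 mm in −y and about 1 mm in +x. I start the insertion gently.

{"fn": "jog_arm", "kwargs": {"rows": [0,0,0,0.001,-0.0004,0.008,-1,0,0,0,0,0,0.01,-1,0,0,0,0,0,0.008,-1,0,0,0,0,0,0.004,-1,0,0,0,0,0,0.002,-1,0,0,0,0,0,0.002,-1,0,0,0,0,0,0.002,-1,0,0,0,0,0,0.002,-1,0,0,0,0,0,0.002,-1,0,0,0,0,0,0,-1]}}

```text
clock: 11.9
position: [618.4, -152.1, 110.5]
ee_rot: [0.033, 0.953, 0.01, 0.3]
wrist_force: [-2.0, -0.1, -3.1]
finger_gap: 7.2
```

Run:
```python
from h import *
np.set_printoptions(suppress=True,precision=3)
s=get_state();R=Ro.from_quat(s['ee_rot']);p=np.array([596.437,-151.564,143.548])+lockR(0,4).apply([1,-.4,40])
print('cmd',p,'err in tool',R.inv().apply(s['position']-p),'F tool',R.inv().apply(s['wrist_force']),'T',R.inv().apply(s['torque']))
im,m=snap('wrist','w7.png',crop=(200,140,310,260),scale=5)
```

```text
cmd [ 618.54  -151.893  110.194] err in tool [-0.04  -0.197 -0.296] F tool [ 3.429 -0.35   1.415] T [0.079 1.31  0.011]
```

View pics/w7.png

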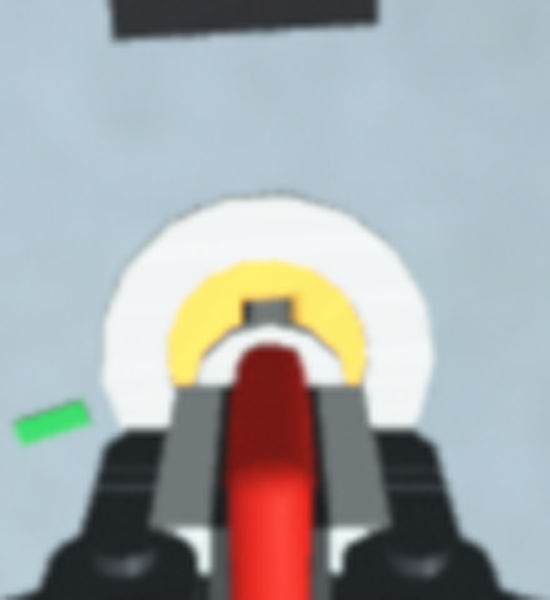

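The crop shows the blade in the slot at (270,310), clear of brass on both sides, with small forces. I continue pushing.

{"fn": "jog_arm", "kwargs": {"rows": [0,0,0,0,0,0.002,-1,0,0,0,0,0,0.002,-1,0,0,0,0,0,0.002,-1,0,0,0,0,0,0.002,-1,0,0,0,0,0,0.0015,-1,0,0,0,0,0,0.0015,-1,0,0,0,0,0,0.001,-1,0,0,0,0,0,0.001,-1,0,0,0,0,0,0,-1,0,0,0,0,0,0,-1]}}

```text
clock: 13.2
position: [625.0, -152.1, 101.1]
ee_rot: [0.033, 0.953, 0.01, 0.3]
wrist_force: [-18.9, 2.2, 14.4]
finger_gap: 7.1
```

```bash
cat >> h.py <<'E'
def chk(p0,R0,shift):
    np.set_printoptions(suppress=True,precision=3)
    s=get_state();R=Ro.from_quat(s['ee_rot']);p=np.array(p0)+R0.apply(shift)
    print(s['clock'],'cmd',p,'err in tool',R0.inv().apply(s['position']-p),'rot err',(R0.inv()*R).as_rotvec(degrees=True),'F tool',R.inv().apply(s['wrist_force']),'T',R.inv().apply(s['torque']),'gap',s['finger_gap'],'q',s['qpos'])
E
python3 -c "
from h import *
chk([618.54,-151.893,110.194],lockR(0,4),[0,0,13])"
```

```text
13.2 cmd [ 625.996 -151.893   99.545] err in tool [-0.092 -0.168 -1.836] rot err [0.034 0.021 0.013] F tool [  7.377   1.681 -22.685] T [-0.163  2.34  -0.05 ] gap 7.102031583826058 q [-0.443  0.189 -0.665  0.153  0.248 -0.301]
```

Axial contact at −23 N, with a side force of +7 N along tool x. I relieve it with +1 mm in x and look at whether the shoulder is down.

{"fn": "jog_arm", "kwargs": {"rows": [0,0,0,0.0005,0,0,-1,0,0,0,0.0005,0,0,-1,0,0,0,0,0,0.0005,-1,0,0,0,0,0,0.0005,-1,0,0,0,0,0,0,-1,0,0,0,0,0,0,-1,0,0,0,0,0,0,-1,0,0,0,0,0,0,-1,0,0,0,0,0,0,-1,0,0,0,0,0,0,-1]}}

```text
clock: 14.45
position: [625.0, -152.1, 101.0]
ee_rot: [0.033, 0.953, 0.01, 0.301]
wrist_force: [-26.5, 2.5, 22.6]
finger_gap: 7.1
```

```bash
python3 -c "
from h import *
chk([618.54,-151.893,110.194],lockR(0,4),[1,0,14])
snap('wrist','w8.png',crop=(190,160,320,290),scale=5)"
```

```text
14.45 cmd [ 625.753 -151.823   98.154] err in tool [-0.99  -0.159 -2.74 ] rot err [ 0.031 -0.073 -0.003] F tool [  8.825   1.838 -33.732] T [-0.349  2.515  0.052] gap 7.101932796056814 q [-0.443  0.189 -0.667  0.15   0.248 -0.301]
```

View pics/w8.png

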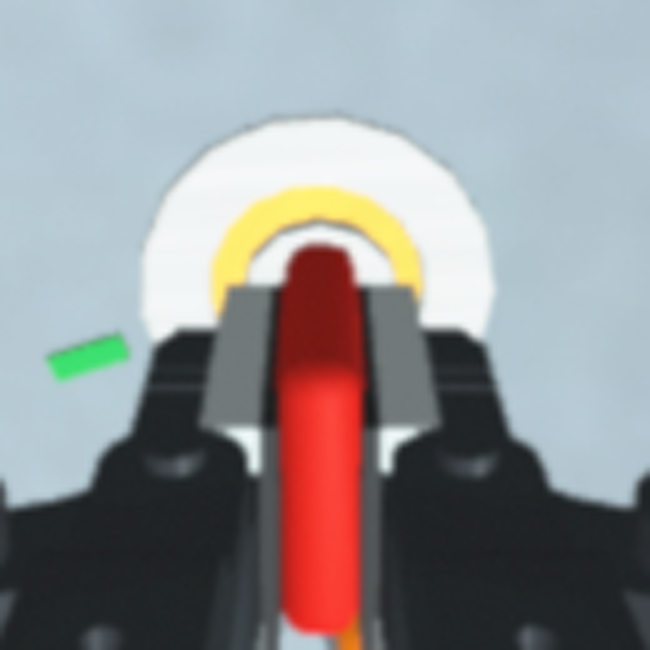

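The crop shows the shoulder down on the brass face inside the bezel. The grip is unmoved between the pads, and the face distance of 44.7 mm matches the seat distance of about 45 mm, so the key is home. I ease the side and axial load, then turn.

{"fn": "jog_arm", "kwargs": {"rows": [0,0,0,-0.001,0,-0.0015,-1,0,0,5,0,0,0,-1,0,0,8,0,0,0,-1,0,0,8,0,0,0,-1,0,0,8,0,0,0,-1,0,0,8,0,0,0,-1,0,0,8,0,0,0,-1,0,0,5,0,0,0,-1,0,0,0,0,0,0,-1,0,0,0,0,0,0,-1]}}

```text
clock: 15.75
position: [625.1, -152.7, 101.3]
ee_rot: [0.433, 0.85, 0.136, 0.268]
wrist_force: [-15.2, -0.5, 9.3]
finger_gap: 7.2
```

```bash
python3 -c "
from h import *
p=np.array([618.54,-151.893,110.194])+lockR(0,4).apply([0,0,12.5])
chk(p,lockR(0,54),[0,0,0])"
```

```text
15.75 cmd [ 625.71  -151.893   99.955] err in tool [-0.83  -0.309 -1.428] rot err [ 0.086 -0.084  0.023] F tool [  3.74   -6.084 -16.335] T [1.79  1.213 0.059] gap 7.15511349064141 q [-0.443  0.189 -0.665  0.153  0.247  0.572]
```

{"fn": "jog_arm", "kwargs": {"rows": [0,0,7,0,0,0,-1,0,0,8,0,0,0,-1,0,0,6,0,0,0,-1,0,0,4,0,0,0,-1,0,0,2,0,0,0,-1,0,0,2,0,0,0,-1,0,0,0,0,0,0,-1,0,0,0,0,0,0,-1,0,0,0,0,0,0,-1,0,0,0,0,0,0,-1]}}

```text
clock: 17.0
position: [624.7, -153.0, 101.0]
ee_rot: [0.633, 0.714, 0.198, 0.226]
wrist_force: [-14.9, -1.0, 10.1]
finger_gap: 7.1
```

```bash
python3 -c "
from h import *
p=np.array([618.54,-151.893,110.194])+lockR(0,4).apply([0,0,12.5])
chk(p,lockR(0,83),[0,0,0])"
```

```text
17.0 cmd [ 625.71  -151.893   99.955] err in tool [-1.062 -0.419 -1.436] rot err [ 0.096 -0.155  0.025] F tool [ -0.293  -6.492 -16.784] T [ 2.311  0.045 -0.045] gap 7.050830771997398 q [-0.444  0.189 -0.665  0.153  0.246  1.078]
```

{"fn": "jog_arm", "kwargs": {"rows": [0,0,1.5,0,0,0,-1,0,0,1.5,0,0,0,-1,0,0,0,0,0,0,-1,0,0,0,0,0,0,-1,0,0,0,0,0,0,-1,0,0,0,0,0,0,-1,0,0,0,0,0,0,-1,0,0,0,0,0,0,-1,0,0,0,0,0,0,-1,0,0,0,0,0,0,-1]}}

```text
clock: 18.25
position: [624.5, -152.9, 100.8]
ee_rot: [0.651, 0.697, 0.204, 0.22]
wrist_force: [-16.5, -1.5, 9.7]
finger_gap: 7.2
```

```bash
python3 -c "
from h import *
p=np.array([618.54,-151.893,110.194])+lockR(0,4).apply([0,0,12.5])
chk(p,lockR(0,86),[0,0,0])"
```

```text
18.25 cmd [ 625.71  -151.893   99.955] err in tool [-0.985 -0.595 -1.399] rot err [ 0.113 -0.153  0.028] F tool [ -0.972  -8.049 -17.357] T [ 2.451 -0.11  -0.069] gap 7.23577305437202 q [-0.444  0.189 -0.666  0.153  0.246  1.13 ]
```

{"fn": "jog_arm", "kwargs": {"rows": [0,0,1.5,0,0,0,-1,0,0,1.5,0,0,0,-1,0,0,1,0,0,0,-1,0,0,0,0,0,0,-1,0,0,0,0,0,0,-1,0,0,0,0,0,0,-1,0,0,0,0,0,0,-1,0,0,0,0,0,0,-1,0,0,0,0,0,0,-1,0,0,0,0,0,0,-1]}}

```text
clock: 19.5
position: [624.3, -152.8, 100.7]
ee_rot: [0.675, 0.674, 0.211, 0.213]
wrist_force: [-16.6, -0.0, 9.1]
finger_gap: 7.4
```

```bash
python3 -c "
from h import *
p=np.array([618.54,-151.893,110.194])+lockR(0,4).apply([0,0,12.5])
chk(p,lockR(0,90),[0,0,0])
snap('wrist','w9.png',scale=1.5)"
```

```text
19.5 cmd [ 625.71  -151.893   99.955] err in tool [-0.94  -0.662 -1.432] rot err [ 0.111 -0.155  0.006] F tool [ -0.061  -8.382 -16.984] T [ 2.465 -0.217 -0.203] gap 7.372405848653929 q [-0.444  0.189 -0.666  0.153  0.245  1.199]
```

View pics/w9.png

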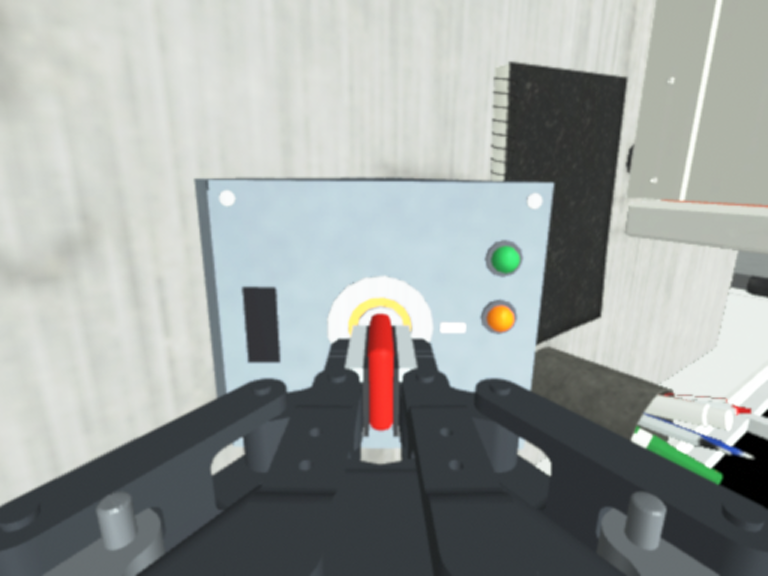

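The torque has climbed to −0.20 N m, against 0.05 N m for free turning, so the key is at the stop. The picture shows the grip at (380,370) lying across the slope, with the white mark at (453,328), the green lamp at (505,258) and the amber lamp at (500,318). I add a small extra turn to confirm the stop, then relax the push.

{"fn": "jog_arm", "kwargs": {"rows": [0,0,1.5,0,0,0,-1,0,0,1,0,0,0,-1,0,0,0,0,0,0,-1,0,0,0,0,0,0,-1,0,0,0,0,0,0,-1,0,0,0,0,0,0,-1,0,0,0,0,0,0,-1,0,0,0,0,0,0,-1,0,0,0,0,0,0,-1,0,0,0,0,0,0,-1]}}

```text
clock: 20.8
position: [624.3, -152.8, 100.7]
ee_rot: [0.689, 0.66, 0.216, 0.208]
wrist_force: [-16.3, -1.1, 9.0]
finger_gap: 7.2
```

```bash
python3 -c "
from h import *
p=np.array([618.54,-151.893,110.194])+lockR(0,4).apply([0,0,12.5])
chk(p,lockR(0,92.5),[0,0,0])"
```

```text
20.8 cmd [ 625.71  -151.893   99.955] err in tool [-0.892 -0.675 -1.414] rot err [ 0.11  -0.152 -0.016] F tool [ -1.464  -8.157 -16.695] T [ 2.466 -0.319 -0.316] gap 7.152908393754108 q [-0.444  0.189 -0.666  0.153  0.246  1.243]
```

The torque rises steeply to −0.32 N m with no slip, so the stop is confirmed. I relax the twist, open the jaws and retreat along the key axis.

{"fn": "jog_arm", "kwargs": {"rows": [0,0,-4,0,0,-0.0005,-1,0,0,0,0,0,0,-1,0,0,0,0,0,0,-0.7,0,0,0,0,0,0,-0.4,0,0,0,0,0,0,-0.1,0,0,0,0,0,0,0,0,0,0,0,0,0,0,0,0,0,0,0,-0.005,0,0,0,0,0,0,-0.01,0,0,0,0,0,0,-0.015,0]}}

```text
clock: 22.05
position: [607.9, -152.2, 126.3]
ee_rot: [0.665, 0.683, 0.21, 0.216]
wrist_force: [0.6, 0.2, 0.1]
finger_gap: 42.9
```

{"fn": "jog_arm", "kwargs": {"rows": [0,0,0,0,0,-0.015,0,0,0,0,0,0,-0.015,0,0,0,0,0,0,-0.015,0,0,0,0,0,0,-0.015,0,0,0,0,0,0,-0.01,0,0,0,0,0,0,-0.01,0,0,0,0,0,0,0,0,0,0,0,0,0,0,0,0,0,0,0,0,0,0,0,0,0,0,0,0,0]}}

```text
clock: 23.3
position: [562.5, -152.1, 190.8]
ee_rot: [0.665, 0.683, 0.21, 0.215]
wrist_force: [0.4, -0.5, -0.4]
finger_gap: 42.6
```

Run:
```python
from h import *
np.set_printoptions(suppress=True,precision=3)
im,m=snap('wrist','w10.png',crop=(150,90,370,290),scale=3.5)
s=get_state();print(s['clock'],s['position'],s['wrist_force'],s['finger_gap'])
for n in('key_seat','key_grip','lock_mouth'): find(n,'wrist',m)
a,ma=snap('scene');b,mb=snap('top')
for c,mm in(('scene',ma),('top',mb)):
    for n in('timer_mid','vial_5_mid','vial_6_mid'): find(n,c,mm)
```

```text
23.35 [ 562.509 -152.061  190.848] [0.281 0.411 0.218] 42.83480839257828
wrist pinpoint key_seat 0.73 [ 646.4 -155.9   64.1] [249. 183.] {}
wrist pinpoint key_grip 0.69 [ 624.8 -146.4   96.5] [249. 183.] {}
wrist pinpoint lock_mouth 0.59 [ 648.6 -151.6   60.4] [249. 177.] {}
scene pinpoint timer_mid 0.97 [ 651.9 -337.4   11.1] [244. 171.] {}
scene pinpoint vial_5_mid 0.68 [436.4 -66.9  18. ] [282. 271.] {}
scene pinpoint vial_6_mid 0.73 [ 449.5 -186.6   23.9] [297. 228.] {}
scene pinpoint vial_6_mid 0.22 [436.9 -65.2  20.6] [282. 271.] {}
top pinpoint timer_mid 0.9 [ 654.6 -335.7   11.7] [312. 148.] {}
```

View pics/w10.png

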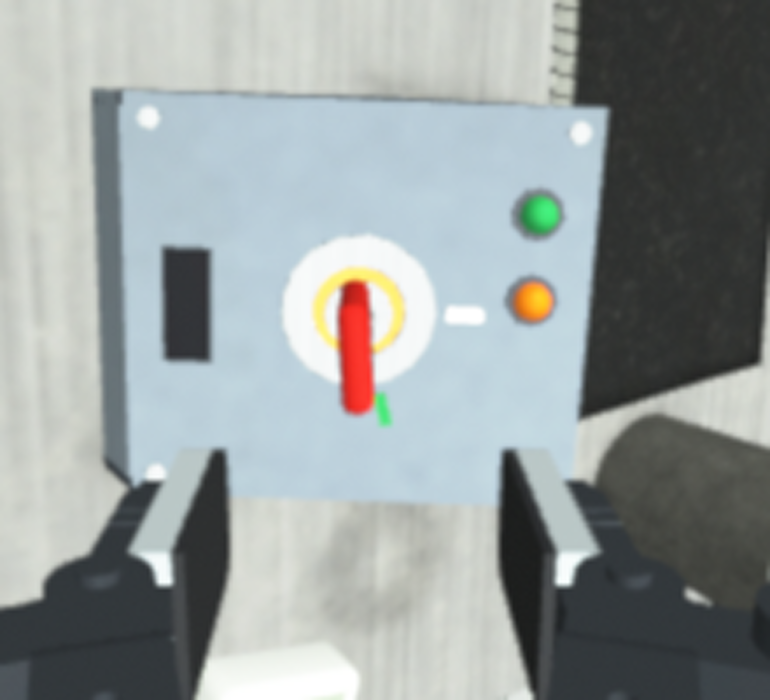

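The crop shows the key standing free in the switch, its shoulder centred in the brass ring at (360,312). The grip lies just past the green mark at (383,408), which is the expected play. I check the depth numerically against the red blob before handing in.

Run:
```python
from h import *
np.set_printoptions(suppress=True,precision=1)
im,m=snap('wrist')
hsv=cv2.cvtColor(im,cv2.COLOR_BGR2HSV); k=(((hsv[...,0]<6)|(hsv[...,0]>172))&(hsv[...,1]>150)&(hsv[...,2]>60)).astype(np.uint8)
n,l,st,c=cv2.connectedComponentsWithStats(k);i=1+st[1:,4].argmax();print('red rows',st[i,1],st[i,1]+st[i,3],'cols',st[i,0],st[i,0]+st[i,2])
R=lockR(0,86)
L=np.array([650.5,-151.6,64])
for up in(0,3,6):
    f=lambda x,y,h:proj(L+R.apply([x,y,-h-up]),m)
    t=[f(x,y,h) for x in(-14,14) for y in(-4,4) for h in(18,54)];print(up,np.min(t,0),np.max(t,0))
```

```text
red rows 171 207 cols 247 256
0 [245.6 167.6] [256.7 208.5]
3 [245.5 168.2] [256.7 209.7]
6 [245.4 168.8] [256.7 211. ]
```

```bash
python3 -c "
from h import *
s=get_state();print(s['clock'],s['wrist_force'],s['finger_gap']);print(job.hand_in())"
```

```text
23.95 [-0.36225462 -0.03847322  0.39320982] 42.508838581466414
the job is handed in; nothing more can be done
None
```

I took the key from its rest, pushed it home into the switch and turned it clockwise to the stop. I then let go, backed about 110 mm away along the key's axis and handed the job in at 24 s.

**Fully in:** Pushing met firm contact (the axial force reached 34 N) at about the depth where the shoulder should meet the face. The key did not slip in the jaws. After release, the shoulder showed centred in the brass ring, and the red grip's position in the picture matched the fully home one best. That check only resolves depth to a few millimetres.

**At the stop:** The turning resistance rose steadily to 0.32 N m, against 0.05 N m for free turning. The grip now lies slightly past the green mark, which fits the blade's play ahead of the cylinder. I could not see the cylinder's angle directly under the key.

**Left alone:** In the last scene picture the timer and both vials were within a few millimetres of where they were first found. Black-cap vial 6 differed by about 7 mm, but its two readings came from different cameras. In the last top picture the networks found the timer but neither vial.

The robot was touching nothing at hand-in.

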